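Stow the paprika and balance the spice-locker lid

TASK

Slide the red-capped paprika jar into the one empty well of the spice locker (orange pad at its bottom), lowering it rather than dropping it, until it stands fully home, and let go of it. Then grip the lid, which leans open past upright, by its brass tab and swing it up to its balance point, straight upright, where it would fall neither way, so that I can fit the lid stay: finish while still holding it there by the tab, motionless. Never let the lid fall towards shut, do not tip the jar over, and leave everything else where it is.

Things in the scene. Friction and masses are not known exactly. Their poses are not given: they have to be found in the camera images.
- paprika: the loose spice jar to stow: brick-red round jar with red cap and white label, a plain cylinder 40 mm across and 88 mm tall (bevelled 3 mm at the foot), 75 to 145 g, standing on the counter; origin at the centre of its underside, z up
- locker: maple spice locker fixed to the counter, 250 (its x) by 170 mm (its y), rim 105 mm high, walls 8 mm, open on top; origin: centre of its underside, z up. Inside, a white block (top at 48 mm) has three round wells 43 mm across, at x = -75, 0, 75 mm, y = -15 mm, 40 mm deep (floor at 8 mm); a stowed jar's top is at 96 mm. Lid hinged on the +y rim
- pad: thin orange pad, 38 mm across, at the bottom of the empty well (any of the three); origin at the centre of the well floor, on which the jar's underside comes to stand
- lid (a joint): lid angle (rad): 0 shut (level, reaching from the hinge to the locker's -y), pi/2 straight upright = its balance point, 2.05 leaning open beyond the +y side on its stop, where it starts. Hinge almost frictionless: let go off upright, it falls that way. Maple panel 250 by 165 mm (hinge to free edge) by 10 mm, 0.3 to 0.6 kg, brass tab in its plane at the middle of the free edge
- lid_tab (a point): centre of the brass tab on the lid's free edge, 183 mm from the hinge axis; the tab is 44 mm wide (along the hinge), sticks out 36 mm and is 14 mm thick: pinch it across its thickness
- lid_hinge (a point): middle of the lid's hinge axis, on the locker's +y rim, 110 mm above the counter; the axis runs along the locker's x
- jar_green: spice jar with green cap, 40 mm across, 88 mm tall, already in one well of the locker; origin at the centre of its underside, z up
- jar_yellow: spice jar with yellow cap, same size, already in another well; origin at the centre of its underside
- mug: blue mug, 80 mm across, 90 mm tall; origin at the centre of its underside; a bystander
- oil: green oil bottle, 64 mm across, 210 mm tall; origin at the centre of its underside; a bystander
- bowl: white bowl, 130 mm across, 55 mm tall; origin at the centre of its underside; a bystander
- tin: food tin with red label, 74 mm across, 100 mm tall; origin at the centre of its underside; a bystander
- plate: white plate, 200 mm across, 20 mm tall; origin at the centre of its underside; a bystander
- spoon: wooden-handled spoon lying flat, about 200 mm long; a bystander
Not all that is in view belongs to the job. Of the things that look like the paprika, take the one that is farthest to the robot's left at the start.

How it is judged:
By the outcome, as a careful person would: the job done as asked, in the order asked, and still so for the second after the job is handed in, while the arm keeps its last pose, push and grip.
It also fails if it takes over 54 s, if anything falls off the work surface, if the arm or the gripper's body presses on something with over 40 N, if the wrist force passes 120 N, or if a joint passes its speed limit or range.

ROBOT

A 6-joint arm with a two-finger parallel gripper is mounted at the origin on the work surface. World frame = base frame: x ahead of the robot, y to its left, z up, the work surface at z = 0. Lengths are in m, angles in rad, forces in N, time in s.
With the tool pointing down it reaches from about 0.375 to 0.9 m from the base axis. Payload 3.1 kg.
Tool frame: the origin (TCP) lies midway between the tips of the shut fingers; the grasp point (between the pads) lies 19 mm behind it; z points along the fingers, y is the line along which they close (so a half turn about z gives the same grasp; the last joint's range is limited). The gripper opens to 85 mm and grips with 20 to 120 N. Pads are 22 mm wide; open, the fingers measure 114 mm over their backs; the gripper's body (76 mm by 85 mm) begins 54 mm behind the grasp point. The pads swing forward as they close: fully open they stand 13 mm farther back than shut.
Start: joints at [-1.286, 0.527, 1.433, -0, 1.181, -0.178], TCP at [0.279, -0.559, 0.231] pointing down, gripper open.
Joint ranges: [-3.08, 3.08], [-0.75, 2.2], [0.22, 2.44], [-1.43, 4.57], [0, 2.65], [-2.85, 2.85]. Speed limits (rad/s): [2.79, 2.79, 3.14, 3.14, 3.14, 3.14].

INTERFACE

Orientations are given as a unit quaternion [x, y, z, w].
In Python, from station import manip gives the robot as it stands.
- The arm moves only by the tool drive_tool, never from a script. Its argument "motion" is a list that holds one entry, the list of rows, each a list of 5 numbers: the finger opening in mm, from 0 to 85.4, then the shift along the tool's x, y, z in units of 30 mm (1.0 is 30 mm), then the turn about the tool's z in units of 8 degrees (1.0 is 8 degrees). In form: [[[fingers, x, y, z, yaw], ...]]. A call has 1 to 10 rows; each row is the pose to reach, as a shift and turn from the pose commanded when the call began, along the tool's axes at that moment; what a row does not reach only later rows make up. A row lasts 1/10 s, in which the tool goes at most 50 mm and 8.59 degrees, less where a joint would pass 70% of its speed; a pose out of reach is approached as far as the arm can. A call with a gripper value outside its range is refused whole. The fingers move at their own pace and stop on an object; "squeeze" is the grip in N (left out, the last holds). Time passes only in rows, so rows that repeat a pose let the fingers close. It gives the time, the measured TCP pose, the force, the opening and the grip force at its end, in the units of the state.
- manip.sense(): the state, without advancing time (a new reading comes with each control period).
- manip.snapshot(name): name is "scene" or "side" or "wrist"; returns the picture (400x640x3 uint8, red, green, blue); there is no depth.
- manip.camera_model(name): a dict with "fov_y" (degrees; the focal length in pixels is half the picture's height over the tangent of half this angle, whatever the lens; pixels are square), "cx", "cy" (the principal point, pixels), "origin" and "orientation" of the camera in the world. Camera axes: x right, y up, looking along -z (the intrinsics and any distortion apply to the point x, -y, -z); pixel columns grow to the right and rows downward; lengths in m; the calibration is good to about 2 mm. A picture is of the moment at which its call begins: read the wrist's pose just before it. camera_model takes no time and is no camera call; for the wrist camera it gives the pose at the moment of the call.
- manip.sign_off(): hands the job in; it is judged then, once.
The state is a dict: "t": time; "q": joint angles; "qd": joint speeds; "tau": joint torques, N m; "tcp_pos": TCP position; "tool_rot": TCP orientation; "force": force on the tool from outside, world axes, zero at the start; "ft_torque": the same for the moment, N m; "finger_gap": opening from 0.0 (shut) to 1.0 (fully open); "gripper_force": force on a finger pad.
Only numpy, scipy, OpenCV 4.12 (cv2) and the standard library are available. Lean on these libraries where they do the work, as an engineer would, in place of code of your own. Each camera call takes 0.05 s, during which the arm holds its last target. There are 200 camera calls.

## Working session

There is one attempt and no reset: what is moved stays moved. The work goes in short steps, Python scripts to look and compute and a tool call to move; the robot and the scene stay as the last step left them, time stands still between calls to the robot, and variables do not carry over. Pictures are saved under pics/ and viewed, at most 10 in all, crops included, and the job is handed in when it is done.

Besides the shell and the picture viewer there is one more tool, called after "Emit:" in YAML: its name, and indented under it one key for each argument. drive_tool: Moves the arm, as the interface text tells. Its arguments: {"type":"object","properties":{"motion":{"type":"array","items":{"type":"array","items":{"type":"array","items":{"type":"number"}}}},"squeeze":{"type":"number"}},"required":["motion"]}

```bash
mkdir -p pics; ls; python3 - <<'E'
from station import manip
import cv2
for n in ("scene","side"):
    im=manip.snapshot(n); cv2.imwrite(f"pics/{n}0.png",im[:,:,::-1]); print(n,manip.camera_model(n))
print(manip.sense()); print(manip.camera_model("wrist"))
E
```

```text
pics
scene {'fov_y': 52.883357474214826, 'cx': 321.3646274002478, 'cy': 199.88891547608804, 'origin': array([ 1.11672384, -0.55024635,  0.89653836]), 'orientation': array([0.33995863, 0.15197211, 0.36184024, 0.85463691])}
side {'fov_y': 44.84143410492339, 'cx': 319.2964220262727, 'cy': 196.9499581857085, 'origin': array([-0.08838372, -0.7981444 ,  1.26820041]), 'orientation': array([ 0.31841875, -0.11184006, -0.31237595,  0.88798793])}
{'t': 0.1, 'q': array([-1.28646195e+00,  5.28360113e-01,  1.43379442e+00,  6.44808754e-05,
        1.18140873e+00, -1.78530759e-01]), 'qd': array([-0.00036889, -0.00211667, -0.00055533, -0.00020941, -0.00031532,
       -0.00066791]), 'tau': array([-5.96825448e-04, -4.43304563e+01, -1.78585839e+01, -2.52032996e-04,
        3.86376661e-03, -1.27629704e-06]), 'tcp_pos': array([ 0.27891027, -0.55858657,  0.23043308]), 'tool_rot': array([ 9.73341144e-01,  2.29360078e-01, -2.23270180e-05, -9.85505029e-04]), 'force': array([-0.50297726,  1.17641556, -0.01124181]), 'ft_torque': array([ 0.00356258, -0.05150855, -0.02747187]), 'gripper_force': 0.0, 'finger_gap': 0.9988587682193942}
{'fov_y': 59.85764793780758, 'cx': 319.063275413424, 'cy': 199.9273799646972, 'origin': array([ 0.35053414, -0.52335831,  0.37286356]), 'orientation': array([-0.13426299,  0.08363392, -0.51973938,  0.83955333])}
```

View pics/scene0.png

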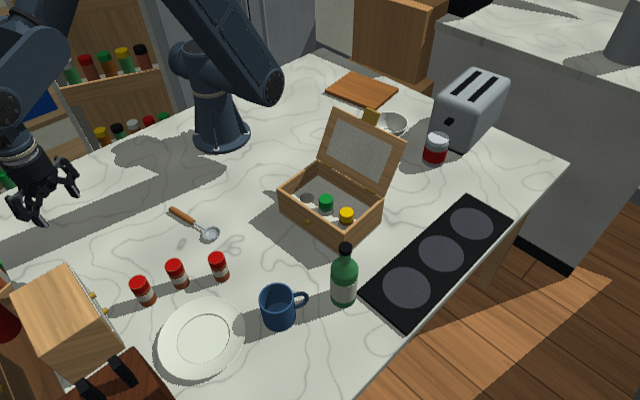

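View pics/side0.png

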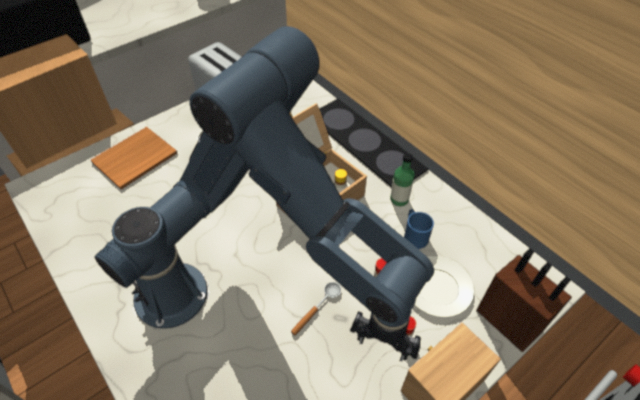

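Scene view: three red-capped jars at about (143,290), (177,273) and (218,266). The locker is at (330,205), with green (325,203) and yellow (346,215) jars and the empty well at about (307,197). The side view is mostly blocked by the arm. Next I'll measure these and confirm in one enlarged crop.

```bash
cat > h.py <<'E'
import numpy as np, cv2
from scipy.spatial.transform import Rotation as R
def ray(cm,u,v,h=400):
    f=h/2/np.tan(np.radians(cm["fov_y"])/2)
    d=np.array([(u-cm["cx"])/f,-(v-cm["cy"])/f,-1.])
    return np.array(cm["origin"]),R.from_quat(cm["orientation"]).apply(d)
def onz(cm,u,v,z):
    o,d=ray(cm,u,v); return o+d*(z-o[2])/d[2]
def proj(cm,p,h=400):
    f=h/2/np.tan(np.radians(cm["fov_y"])/2)
    c=R.from_quat(cm["orientation"]).inv().apply(np.atleast_2d(p)-cm["origin"])
    return np.c_[cm["cx"]-f*c[:,0]/c[:,2],cm["cy"]+f*c[:,1]/c[:,2]]
E
python3 - <<'E'
from h import *
from station import manip
cm=manip.camera_model("scene"); im=cv2.imread("pics/scene0.png")
for u,v,z in [(139,281,.088),(175,264,.088),(217,257,.088),(325,200,.096),(346,213,.096),(278,190,.105),(342,239,.105),(384,194,.105)]: print((u,v),onz(cm,u,v,z).round(3))
a=cv2.resize(im[240:315,110:245],None,fx=5.8,fy=5.8,interpolation=3)[:, :780][:300]
a=cv2.resize(im[240:310,120:240],(480,280),interpolation=3)
b=cv2.resize(im[100:255,265:425],None,fx=3.8,fy=3.8,interpolation=3)
cv2.imwrite("pics/jars.png",a); cv2.imwrite("pics/lock.png",cv2.resize(im[100:250,265:425],(640,600),interpolation=3))
E
```

```text
(139, 281) [ 0.441 -0.511  0.088]
(175, 264) [ 0.457 -0.426  0.088]
(217, 257) [ 0.511 -0.341  0.088]
(325, 200) [ 0.564 -0.022  0.096]
(346, 213) [ 0.637 -0.015  0.096]
(278, 190) [ 0.45  -0.094  0.105]
(342, 239) [ 0.696 -0.091  0.105]
(384, 194) [0.668 0.104 0.105]
```

View pics/jars.png

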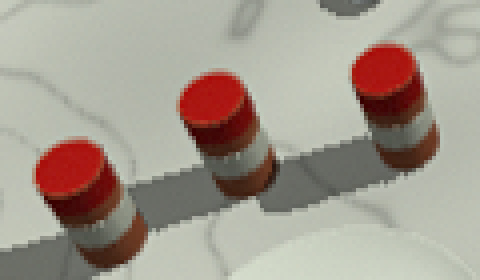

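View pics/lock.png

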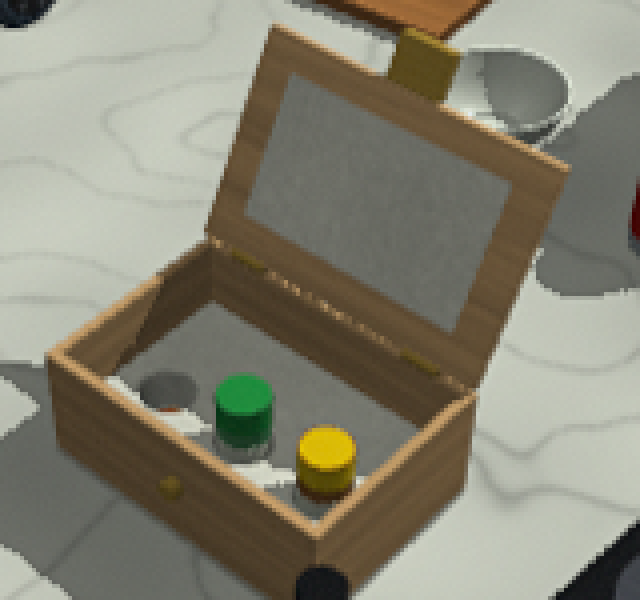

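The look-alikes are L (139,281), M (175,264) and R (217,257), at y of about -0.51, -0.43 and -0.34. R has the greatest y, so it is farthest to the robot's left and is the paprika; the crop confirms a red cap, white label and full shape. The empty well with the orange sliver is at (307,198), on the locker's -x side. Next I'll fit the locker pose.

```bash
cat > fit.py <<'E'
from h import *
from scipy.optimize import least_squares
L=np.array([[-125,-85,105],[125,-85,105],[125,85,105],[-125,85,105],[0,-15,96],[75,-15,96],[-75,-15,48]])/1000
U=np.array([[277.5,188.5],[344.2,233.7],[383.7,198.2],[317,159.3],[326,198],[346.7,211.2],[307,197.7]])
def W(p,L): return R.from_euler("z",p[2]).apply(L)+[p[0],p[1],0]
E
python3 - <<'E'
from fit import *
from station import manip
cm=manip.camera_model("scene"); s=manip.sense()
r=least_squares(lambda p:(proj(cm,W(p,L))-U).ravel(),[.57,0,0],loss="soft_l1")
p=r.x; print("locker",p[:2].round(4),np.degrees(p[2]).round(2),"\n",(proj(cm,W(p,L))-U).round(1).tolist())
well=W(p,np.array([[-.075,-.015,.008]]))[0]; print("well",well.round(4))
tab=W(p,np.array([[0,.085-.183*np.cos(2.05),.11+.183*np.sin(2.05)]]))[0]; print("tab",tab.round(4),proj(cm,tab),"seen 371,116.5")
im=cv2.imread("pics/scene0.png").astype(int)
m=((im[:,:,2]>90)&(im[:,:,1]<60)&(im[:,:,0]<60))[240:290,200:240]
hull=np.argwhere(m)+[240,200]; print("red",hull.min(0),hull.max(0))
# jar silhouette fit: red cap hull against top disc far edge
top=(im[:,:,2]>165)&(im[:,:,1]<60); q=np.argwhere(top[240:290,200:240])+[240,200]; c=q.mean(0); print("top",c,q.min(0),q.max(0))
jar=onz(cm,c[1],c[0],.088); print("jar",jar.round(4),"base proj",proj(cm,[jar[0],jar[1],0]))
t=s["tcp_pos"]; T=R.from_quat(s["tool_rot"])
print("shift tool (units)",(T.inv().apply(np.array([jar[0],jar[1],.055])-t)/.03).round(3),"yaw units",(np.degrees(np.arctan2(*T.apply([1,0,0])[[1,0]])-p[2])/8).round(3))
print("plate",onz(cm,201,337,.02).round(3),"spoon",onz(cm,208,234,.01).round(3),"mug",onz(cm,277,293,.09).round(3))
E
```

```text
locker [0.5594 0.    ] 4.0 
 [[-1.4, -0.3], [0.2, 0.7], [0.8, -0.3], [0.1, -0.8], [-0.1, 0.2], [0.1, 0.3], [-0.1, -0.4]]
well [ 0.4856 -0.0201  0.008 ]
tab [0.5476 0.169  0.2724] [[371.34364376 115.36076799]] seen 371,116.5
red [252 208] [278 228]
top [256.94776119 215.14179104] [252 208] [262 222]
jar [ 0.5077 -0.3439  0.088 ] base proj [[222.01789565 276.72512208]]
shift tool (units) [10.017 -2.987  5.858] yaw units 2.815
plate [ 0.623 -0.475  0.02 ] spoon [ 0.367 -0.294  0.01 ] mug [ 0.693 -0.299  0.09 ]
```

Emit:
drive_tool:
  motion:
    - [[85,2,-0.6,0.2,0.6],[85,3.5,-1,0.5,1.2],[85,5,-1.5,1,2],[85,6.5,-2,1.2,2.8],[85,8,-2.4,1.5,2.8],[85,9.2,-2.8,1.8,2.8],[85,10,-3,2,2.8],[85,10,-3,2,2.8],[85,10,-3,2,2.8]]

```text
t: 1.0
tcp_pos: [0.5073, -0.3442, 0.1708]
tool_rot: [0.999, 0.037, -0.001, -0.0]
force: [0.5, 0.1, -0.8]
finger_gap: 0.995
gripper_force: 0.0
```

```bash
python3 - <<'E'
from h import *
from station import manip
s=manip.sense(); cm=manip.camera_model("wrist"); im=manip.snapshot("wrist")
cv2.imwrite("pics/w1.png",im[:,:,::-1]); im=im.astype(int)
print(s["t"],s["tcp_pos"],cm["origin"],np.degrees(np.arctan2(*R.from_quat(s["tool_rot"]).apply([1,0,0])[[1,0]])))
print("pred",proj(cm,[.5077,-.3439,.088]))
top=((im[:,:,0]>165)&(im[:,:,1]<60)).astype(np.uint8)
n,l,st,c=cv2.connectedComponentsWithStats(top)
for i in range(1,n):
    if st[i,4]>100: print(st[i],c[i],onz(cm,*c[i],.088).round(4))
E
```

```text
1.0 [ 0.50728403 -0.34423703  0.17078725] [ 0.58725094 -0.33865982  0.31311345] 4.211032100955506
pred [[318.00890316 207.44235326]]
```

View pics/w1.png

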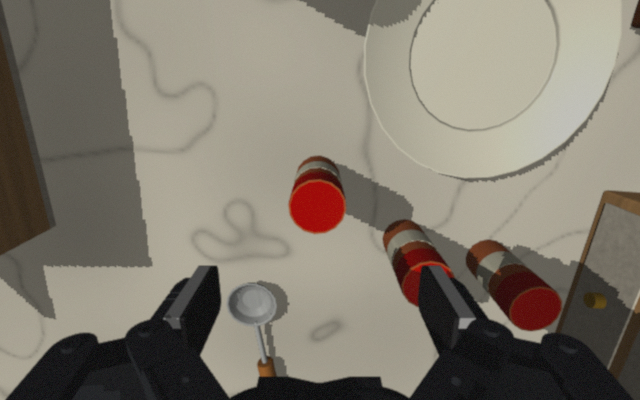

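The wrist view shows the paprika cap at (317,206), 1.5 px from the prediction of (318,207), so the estimate holds. The spoon, plate and second jar are clear of the descent. I'll go down and grip.

Emit:
drive_tool:
  motion:
    - [[65,0,0,1.2,0],[65,0,0,2.4,0],[65,0,0,3.4,0],[65,0,0,3.85,0],[65,0,0,3.85,0],[36,0,0,3.85,0],[36,0,0,3.85,0],[36,0,0,3.85,0],[36,0,0,3.85,0],[36,0,0,3.85,0]]
  squeeze: 35

```text
t: 2.05
tcp_pos: [0.5084, -0.3459, 0.0576]
tool_rot: [0.999, 0.036, 0.001, 0.002]
force: [-0.7, -0.9, 7.0]
finger_gap: 0.459
gripper_force: 34.9
```

Emit:
drive_tool:
  motion:
    - [[36,0,0,-0.5,0],[36,0,0,-1.8,0],[36,0,0,-3.2,0],[36,0,0,-4.6,0],[36,0,-1,-5.5,0],[36,0,-2.5,-5.5,0],[36,0,-4,-5.5,0],[36,0,-5.5,-5.5,0],[36,0,-7,-5.5,0],[36,0,-7,-5.5,0]]

```text
t: 3.05
tcp_pos: [0.4894, -0.1291, 0.2211]
tool_rot: [0.999, 0.039, -0.002, -0.002]
force: [0.7, -0.4, -1.4]
finger_gap: 0.46
gripper_force: 35.8
```

```bash
python3 - <<'E'
from fit import *
from station import manip
s=manip.sense(); cm=manip.camera_model("wrist"); im=manip.snapshot("wrist")
cv2.imwrite("pics/w2.png",im[:,:,::-1])
p=[.5594,0,np.radians(4)]
print(s["t"],s["tcp_pos"],s["force"],s["finger_gap"])
print(proj(cm,W(p,L)).round(1).tolist())
sc=manip.snapshot("scene")[:,:,::-1]; cv2.imwrite("pics/s2.png",sc)
E
```

```text
3.05 [ 0.48939886 -0.12906001  0.22108857] [ 0.65512582 -0.35058399 -1.37012849] 0.4603327436094099
[[271.4, 246.7], [255.9, -135.2], [-30.4, -137.0], [64.3, 245.2], [171.1, 85.7], [156.6, -33.3], [202.4, 170.3]]
```

View pics/w2.png

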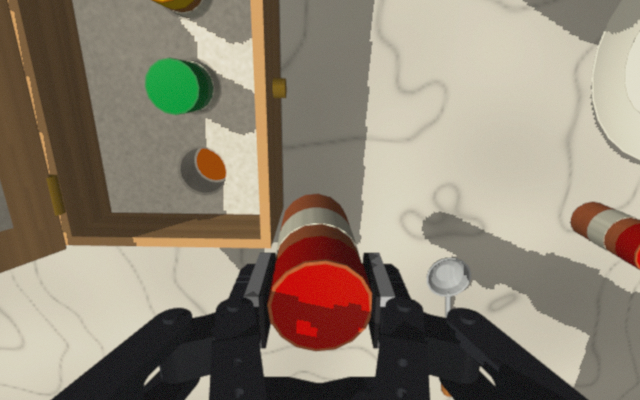

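The wrist view shows the held jar upright, with its cap at (320,305). The empty well with the orange pad is at about (204,170), the green cap at (178,86) and the locker's near corner at (269,246). Next I'll refine the well and the jar-in-hand offset numerically.

```bash
python3 - <<'E'
from fit import *
from station import manip
cm=manip.camera_model("wrist"); s=manip.sense(); im=cv2.imread("pics/w2.png")
hsv=cv2.cvtColor(im,cv2.COLOR_BGR2HSV)
def comp(m,name,z):
    n,l,st,c=cv2.connectedComponentsWithStats(m.astype(np.uint8))
    for i in range(1,n):
        if st[i,4]>150: print(name,st[i],c[i].round(1),onz(cm,*c[i],z).round(4))
comp((hsv[:,:,0]>55)&(hsv[:,:,0]<80)&(hsv[:,:,1]>150)&(hsv[:,:,2]>125),"green",.096)
comp((hsv[:,:,0]<14)&(hsv[:,:,1]>150)&(hsv[:,:,2]>80),"orange/red",.008)
t=s["tcp_pos"]; T=R.from_quat(s["tool_rot"])
print("jar pred top/bot",proj(cm,T.apply([[0,0,-.0304],[0,0,.0576]])+t).round(1))
cr=np.hstack([cv2.resize(im[130:215,165:250],(400,400),interpolation=3),cv2.resize(im[180:360,250:390],(311,400),interpolation=3)])
cv2.imwrite("pics/w2c.png",cr)
E
```

```text
green [ 146   59   53   55 2241] [171.8  86.1] [ 0.5638 -0.0213  0.096 ]
orange/red [197 149  29  31 572] [210.3 164.4] [ 0.4859 -0.0216  0.008 ]
orange/red [283 195  44  28 472] [305.4 204.1] [ 0.4495 -0.1231  0.008 ]
orange/red [572 203  36  34 561] [585.1 216. ] [ 0.4581 -0.4299  0.008 ]
orange/red [ 605  219   35   50 1211] [625.  240.3] [ 0.4328 -0.4838  0.008 ]
orange/red [ 267  226  105  124 9145] [316.6 292.8] [ 0.3398 -0.1432  0.008 ]
jar pred top/bot [[318.3 308.4]
 [318.4 221.8]]
```

View pics/w2c.png

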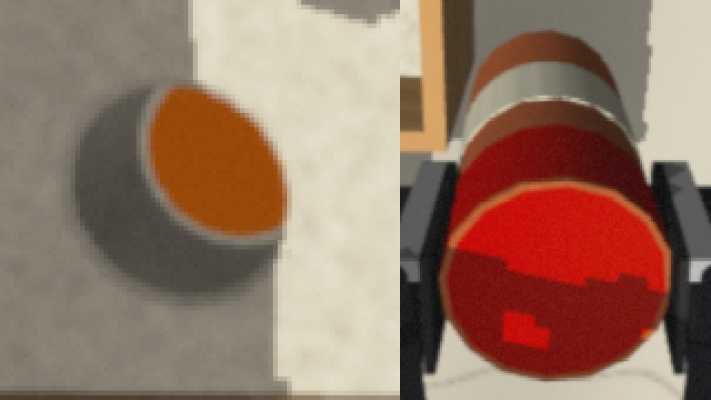

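Emit:
drive_tool:
  motion:
    - [[36,0,-1.2,0,0],[36,0,-2.4,0,0],[36,0,-3.6,0,0],[36,0,-3.6,0,0],[36,0,-3.6,0,0],[36,0,-3.6,0,0],[36,0,-3.6,0,0]]

```text
t: 3.85
tcp_pos: [0.4851, -0.0291, 0.2209]
tool_rot: [0.999, 0.035, 0.0, 0.0]
force: [-0.3, -0.2, -0.9]
finger_gap: 0.457
gripper_force: 35.8
```

```bash
cat > w.py <<'E'
from fit import *
from station import manip
s=manip.sense(); t=s["tcp_pos"]; T=R.from_quat(s["tool_rot"]); cm=manip.camera_model("wrist"); im=manip.snapshot("wrist")[:,:,::-1]
cv2.imwrite("pics/w3.png",im)
hsv=cv2.cvtColor(np.ascontiguousarray(im),cv2.COLOR_BGR2HSV)
n,l,st,c=cv2.connectedComponentsWithStats(((hsv[:,:,0]>55)&(hsv[:,:,0]<80)&(hsv[:,:,1]>150)&(hsv[:,:,2]>125)).astype(np.uint8))
p=[.5594,0,np.radians(4)]; g=W(p,L)[4]
i=1+st[1:,4].argmax(); print("green seen",c[i],st[i],onz(cm,*c[i],.096).round(4),"pred",g,proj(cm,g))
print(s["t"],t,np.abs(s["qd"]).max(),s["force"],"tilt",T.apply([0,0,1]).round(4))
m=cv2.inRange(hsv,(0,150,80),(6,255,255))|cv2.inRange(hsv,(174,150,80),(180,255,255))
tgt=np.array([.4846,-.0205,.056+.01]); print("to go",(T.inv().apply(tgt-t)/.03).round(3))
print("yaw",np.degrees(np.arctan2(*T.apply([1,0,0])[[1,0]])))
E
python3 w.py
```

```text
green seen [306.21902149  91.81435757] [ 281   65   52   55 2187] [ 0.5601 -0.0151  0.096 ] pred [ 0.56044635 -0.01496346  0.096     ] [[306.07969422  91.37153348]]
3.85 [ 0.48510352 -0.02914131  0.2209012 ] 0.006091341782652416 [-0.26640197 -0.15989968 -0.86139004] tilt [ 6.e-04 -5.e-04 -1.e+00]
to go [ 0.    -0.291  5.163]
yaw 3.9945430310056413
```

The green cap agrees with the prediction to 0.4 mm, so the locker pose is solid. I'll line up and lower the jar slowly.

Emit:
drive_tool:
  motion:
    - [[36,0,-0.3,0,0],[36,0,-0.3,0.8,0],[36,0,-0.3,1.7,0],[36,0,-0.3,2.6,0],[36,0,-0.3,3.2,0],[36,0,-0.3,3.5,0],[36,0,-0.3,3.5,0],[36,0,-0.3,3.5,0],[36,0,-0.3,3.5,0]]

```text
t: 4.8
tcp_pos: [0.4847, -0.0188, 0.1168]
tool_rot: [0.999, 0.036, 0.001, 0.0]
force: [0.3, -0.3, 0.4]
finger_gap: 0.455
gripper_force: 35.8
```

Emit:
drive_tool:
  motion:
    - [[36,0,0,0.15,0],[36,0,0,0.3,0],[36,0,0,0.4,0],[36,0,0,0.5,0],[36,0,0,0.6,0],[36,0,0,0.6,0]]

```text
t: 5.4
tcp_pos: [0.4845, -0.0195, 0.0976]
tool_rot: [0.999, 0.036, 0.001, 0.001]
force: [0.7, -4.0, -2.7]
finger_gap: 0.461
gripper_force: 35.1
```

The jar is in the well by about 8 mm with only a 4 N side load. Continuing down.

Emit:
drive_tool:
  motion:
    - [[36,0,0.02,0.15,0],[36,0,0.02,0.3,0],[36,0,0.02,0.45,0],[36,0,0.02,0.6,0],[36,0,0.02,0.75,0],[36,0,0.02,0.85,0],[36,0,0.02,0.95,0],[36,0,0.02,0.95,0]]

```text
t: 6.2
tcp_pos: [0.4842, -0.0196, 0.0687]
tool_rot: [0.999, 0.036, 0.0, 0.0]
force: [0.6, -5.1, -2.3]
finger_gap: 0.457
gripper_force: 35.1
```

Emit:
drive_tool:
  motion:
    - [[36,0,0.02,0.05,0],[36,0,0.02,0.1,0],[36,0,0.02,0.15,0],[36,0,0.02,0.2,0],[36,0,0.02,0.2,0],[36,0,0.02,0.2,0]]

```text
t: 6.8
tcp_pos: [0.4843, -0.0188, 0.065]
tool_rot: [0.999, 0.036, 0.001, -0.0]
force: [-0.6, 0.6, 17.2]
finger_gap: 0.459
gripper_force: 34.0
```

The upward force is 17 N at TCP z 0.065, so the jar is home. I'll release it and rise.

Emit:
drive_tool:
  motion:
    - [[42,0,0,0.1,0],[48,0,0,0.1,0],[60,0,0,0.1,0],[60,0,0,0.1,0],[60,0,0,-0.5,0],[60,0,0,-1.5,0],[60,0,0,-3,0],[60,0,0,-4.5,0],[60,0,0,-6,0],[60,0,0,-7.5,0]]

```text
t: 7.8
tcp_pos: [0.4831, -0.0194, 0.2898]
tool_rot: [0.999, 0.036, -0.001, -0.0]
force: [1.3, -0.7, -0.1]
finger_gap: 0.702
gripper_force: 0.0
```

```bash
python3 - <<'E'
from fit import *
from station import manip
s=manip.sense(); cm=manip.camera_model("wrist"); im=manip.snapshot("wrist")[:,:,::-1]
sc=manip.snapshot("scene")[:,:,::-1]; cs=manip.camera_model("scene")
s=manip.sense(); print(s["t"],s["tcp_pos"])
p=[.5594,0,np.radians(4)]
cv2.imwrite("pics/rel.png",np.vstack([cv2.resize(im[0:400,100:540],(440,400))[:300,:], cv2.resize(sc[90:240,250:470],(440,300),interpolation=3)]))
print("paprika top pred scene",proj(cs,W(p,np.array([[-.075,-.015,.096]]))))
for a in (2.05,1.8,np.pi/2):
    P=W(p,np.array([[0,.085-.183*np.cos(a),.11+.183*np.sin(a)]]))[0]; print(a,P.round(4),proj(cs,P).round(1))
E
```

```text
7.9 [ 0.48751461 -0.0205207   0.2942282 ]
paprika top pred scene [[306.26195232 185.64975768]]
2.05 [0.5476 0.169  0.2724] [[371.3 115.4]]
1.8 [0.5506 0.1263 0.2882] [[361.8 117.4]]
1.5707963267948966 [0.5535 0.0848 0.293 ] [[351.7 123. ]]
```

View pics/rel.png

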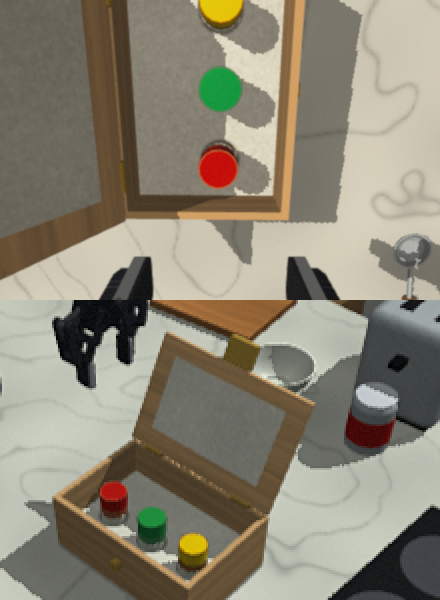

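The paprika's top is at scene pixel (307,185.5), against a predicted 306.3,185.6 when home, so it is fully seated. The lid is still at its stop, with the tab at (371,116). I'll go over the tab at a safe height.

Emit:
drive_tool:
  motion:
    - [[60,0,0,-1.2,0],[60,0.3,0,-2,0],[60,0.9,-1.5,-2.2,0],[60,1.5,-3,-2.2,0],[60,2,-4.5,-2.2,0],[60,2.4,-5.5,-2.2,0],[60,2.4,-6.2,-2.2,0],[60,2.4,-6.2,-2.2,0],[60,2.4,-6.2,-2.2,0],[60,2.4,-6.2,-2.2,0]]

```text
t: 8.9
tcp_pos: [0.5421, 0.17, 0.3536]
tool_rot: [0.999, 0.035, -0.001, 0.0]
force: [0.0, 0.3, 0.1]
finger_gap: 0.705
gripper_force: 0.0
```

```bash
python3 - <<'E'
from fit import *
from station import manip
s=manip.sense(); t=s["tcp_pos"]; T=R.from_quat(s["tool_rot"]); cm=manip.camera_model("wrist"); im=manip.snapshot("wrist")[:,:,::-1]
cv2.imwrite("pics/w4.png",im); print(s["t"],t,T.apply([0,0,1]).round(4))
p=[.5594,0,np.radians(4)]
def lid(x,r,a,n=0): return W(p,np.array([[x,.085-r*np.cos(a)+n*np.sin(a),.11+r*np.sin(a)+n*np.cos(a)]]))[0]
for x,r in ((-.022,.201),(.022,.201),(-.022,.165),(.022,.165),(.125,.165),(-.125,.165)): print(x,r,proj(cm,lid(x,r,2.05,-.005)).round(1))
print("to go",(T.inv().apply([.5476,.1695,.270]-t)/.03).round(3))
E
```

```text
8.9 [0.54206986 0.16998403 0.35356674] [-1.5e-03 -6.0e-04 -1.0e+00]
-0.022 0.201 [[314.5 242.4]]
0.022 0.201 [[314.3 176.5]]
-0.022 0.165 [[337.6 223.7]]
0.022 0.165 [[338.7 165. ]]
0.125 0.165 [[341.7  -2.6]]
-0.125 0.165 [[335.5 339. ]]
to go [0.187 0.028 2.785]
```

View pics/w4.png

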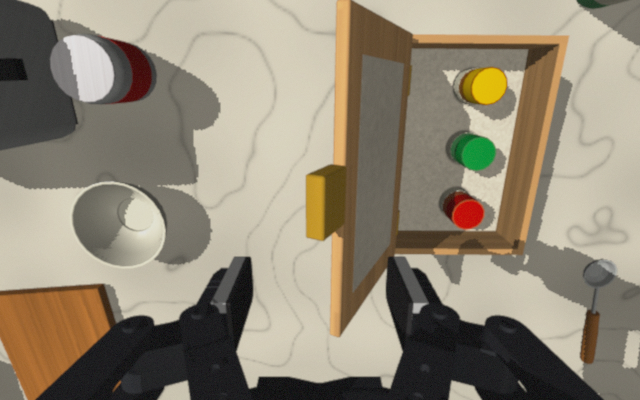

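The wrist view shows the tab between the fingers at about (307–345, 165–240), with the panel's edge at x of about 335–352. All three jars are standing. I'll check the tab's y offset numerically from the row profiles.

```bash
python3 - <<'E'
from fit import *
from scipy.optimize import least_squares
from station import manip
s=manip.sense(); cm=manip.camera_model("wrist"); im=cv2.imread("pics/w4.png")
for v in (195,210): print(v,[tuple(im[v,u]) for u in range(300,362,2)])
for v in (120,290): print(v,[tuple(im[v,u]) for u in range(326,360,2)])
p=[.5594,0,np.radians(4)]
for hy in (.085,.081):
  for nm,x,r,n in (("tip out",0,.201,.007),("tip in",0,.201,-.007),("root in",0,.165,-.007),("pan out",.06,.165,.005),("pan in",.06,.165,-.005),("pan out-",-.08,.165,.005),("pan in-",-.08,.165,-.005)):
    a=2.05; P=W(p,np.array([[x,hy-r*np.cos(a)+n*np.sin(a),.11+r*np.sin(a)+n*np.cos(a)]])); print(hy,nm,proj(cm,P).round(1))
E
```

```text
195 [(np.uint8(185), np.uint8(203), np.uint8(211)), (np.uint8(186), np.uint8(205), np.uint8(213)), (np.uint8(180), np.uint8(201), np.uint8(211)), (np.uint8(83), np.uint8(152), np.uint8(186)), (np.uint8(39), np.uint8(149), np.uint8(191)), (np.uint8(43), np.uint8(150), np.uint8(194)), (np.uint8(44), np.uint8(151), np.uint8(196)), (np.uint8(43), np.uint8(152), np.uint8(198)), (np.uint8(48), np.uint8(155), np.uint8(201)), (np.uint8(41), np.uint8(154), np.uint8(201)), (np.uint8(44), np.uint8(154), np.uint8(201)), (np.uint8(38), np.uint8(140), np.uint8(182)), (np.uint8(36), np.uint8(108), np.uint8(140)), (np.uint8(25), np.uint8(73), np.uint8(91)), (np.uint8(30), np.uint8(71), np.uint8(92)), (np.uint8(32), np.uint8(74), np.uint8(92)), (np.uint8(30), np.uint8(73), np.uint8(90)), (np.uint8(26), np.uint8(69), np.uint8(88)), (np.uint8(25), np.uint8(70), np.uint8(89)), (np.uint8(26), np.uint8(68), np.uint8(89)), (np.uint8(23), np.uint8(67), np.uint8(88)), (np.uint8(23), np.uint8(70), np.uint8(89)), (np.uint8(28), np.uint8(70), np.uint8(91)), (np.uint8(56), np.uint8(82), np.uint8(106)), (np.uint8
[... 3007 characters left out ...]
p.uint8(107)), (np.uint8(48), np.uint8(76), np.uint8(98)), (np.uint8(50), np.uint8(78), np.uint8(101)), (np.uint8(74), np.uint8(92), np.uint8(106)), (np.uint8(73), np.uint8(91), np.uint8(102)), (np.uint8(53), np.uint8(77), np.uint8(99)), (np.uint8(53), np.uint8(77), np.uint8(100))]
0.085 tip out [[297.7 207.6]]
0.085 tip in [[317.  211.1]]
0.085 root in [[340.4 195.7]]
0.085 pan out [[325.8 108.5]]
0.085 pan in [[339.4 108.9]]
0.085 pan out- [[324.8 288.8]]
0.085 pan in- [[336.1 292. ]]
0.081 tip out [[303.9 207.6]]
0.081 tip in [[323.3 211.1]]
0.081 root in [[346.  195.7]]
0.081 pan out [[331.7 108.5]]
0.081 pan in [[345.4 108.9]]
0.081 pan out- [[329.8 288.8]]
0.081 pan in- [[341.2 292. ]]
```

The observed edges fit a hinge at local y of about 0.0805 (mid-wall), so the tilted tab is at y≈0.1645 and the upright one at (0.5538, 0.0803). I'll lower the open fingers around the tab, then narrow them to a cage.

Emit:
drive_tool:
  motion:
    - [[60,0.2,0.18,0,0],[60,0.2,0.18,0.7,0],[60,0.2,0.18,1.4,0],[60,0.2,0.18,2,0],[60,0.2,0.18,2.4,0],[60,0.2,0.18,2.7,0],[60,0.2,0.18,2.75,0],[44,0.2,0.18,2.75,0],[44,0.2,0.18,2.75,0],[44,0.2,0.18,2.75,0]]
  squeeze: 20

```text
t: 9.95
tcp_pos: [0.5493, 0.1661, 0.2727]
tool_rot: [0.999, 0.036, 0.001, -0.0]
force: [0.4, -0.2, 0.1]
finger_gap: 0.518
gripper_force: 0.0
```

Emit:
drive_tool:
  motion:
    - [[40,0,0.1,0,0],[40,0,0.25,0,0],[40,0,0.4,-0.05,0],[38,0,0.55,-0.1,0],[38,0,0.7,-0.1,0],[38,0,0.85,-0.15,0],[36,0,1,-0.2,0],[36,0,1.15,-0.2,0],[36,0,1.25,-0.2,0],[36,0,1.3,-0.2,0]]

```text
t: 10.95
tcp_pos: [0.5515, 0.1266, 0.2777]
tool_rot: [0.999, 0.036, -0.0, 0.0]
force: [-0.0, 0.5, 0.7]
finger_gap: 0.42
gripper_force: 0.4
```

```bash
python3 - <<'E'
from station import manip
s=manip.sense(); print(s["t"],s["tcp_pos"],s["force"],s["finger_gap"],s["gripper_force"])
E
```

```text
10.95 [0.55154739 0.1266047  0.27771144] [-0.04055711  0.45844892  0.66499501] 0.420295344345289 0.37256856565363705
```

The lid is resting on the outer finger and following. Continuing slowly and narrowing the cage.

Emit:
drive_tool:
  motion:
    - [[34,0,0.1,0,0],[34,0,0.25,-0.05,0],[32,0,0.4,-0.05,0],[32,0,0.55,-0.05,0],[30,0,0.7,-0.1,0],[30,0,0.85,-0.1,0],[28,0,1,-0.1,0],[26,0,1.1,-0.1,0],[26,0,1.15,-0.1,0],[26,0,1.15,-0.1,0]]

```text
t: 11.95
tcp_pos: [0.5541, 0.0924, 0.2808]
tool_rot: [0.999, 0.036, -0.0, 0.0]
force: [-0.1, 0.0, 0.0]
finger_gap: 0.306
gripper_force: 0.1
```

```bash
cat > l.py <<'E'
from fit import *
from station import manip
s=manip.sense(); t=s["tcp_pos"]; T=R.from_quat(s["tool_rot"])
print(s["t"],t,s["force"].round(2),s["ft_torque"].round(3),"gap mm",s["finger_gap"]*85.4,s["gripper_force"],np.abs(s["qd"]).max(),"toolz",T.apply([0,0,1]).round(4))
print("y to upright, units",((T.inv().apply(np.array([.5538,.0803,t[2]])-t))/.03).round(3))
E
python3 l.py
```

```text
11.95 [0.55405035 0.0923641  0.28076272] [-0.14  0.01  0.05] [0.017 0.004 0.014] gap mm 26.104121696927926 0.06803354108342319 0.005566885950743757 toolz [-1.e-04 -1.e-04 -1.e+00]
y to upright, units [-0.037  0.401  0.   ]
```

Emit:
drive_tool:
  motion:
    - [[24,0,0.1,0,0],[22,0,0.2,0,0],[20,0,0.28,0,0],[18,0,0.34,0,0],[16,0,0.38,0,0],[12,0,0.4,0,0],[10,0,0.4,0,0],[10,0,0.4,0,0],[10,0,0.4,0,0],[10,0,0.4,0,0]]
  squeeze: 30

```text
t: 12.95
tcp_pos: [0.5549, 0.0808, 0.2809]
tool_rot: [0.999, 0.036, 0.0, -0.0]
force: [-0.5, 1.1, 2.0]
finger_gap: 0.158
gripper_force: 30.4
```

```bash
python3 l.py; cat > v.py <<'E'
from fit import *
from station import manip
for n in ("scene","side","wrist"):
    cv2.imwrite(f"pics/f_{n}.png",manip.snapshot(n)[:,:,::-1])
cs=manip.camera_model("scene"); p=[.5594,0,np.radians(4)]
for d in (-3,0,3):
    a=np.pi/2+np.radians(d)
    print(d,[proj(cs,W(p,np.array([[x,.0805-r*np.cos(a)+n*np.sin(a),.11+r*np.sin(a)+n*np.cos(a)]])))[0].round(1).tolist() for x,r,n in ((-.125,.165,-.005),(.125,.165,-.005),(.125,.165,.005),(.125,.0,.005))])
im=cv2.imread("pics/f_scene.png"); cv2.imwrite("pics/f_crop.png",cv2.resize(im[100:250,265:425],(640,600),interpolation=3))
E
python3 v.py
```

```text
12.95 [0.55489257 0.08082434 0.2808714 ] [-0.54  1.12  1.96] [ 0.282  0.047 -0.295] gap mm 13.476928898444893 30.384737849235535 0.0026877134818188804 toolz [ 0.e+00  3.e-04 -1.e+00]
y to upright, units [-0.038  0.015 -0.   ]
-3 [[311.1, 113.7], [387.0, 153.0], [389.5, 150.8], [384.7, 196.5]]
0 [[313.3, 112.1], [389.1, 151.1], [391.6, 149.1], [384.7, 196.6]]
3 [[315.5, 110.7], [391.2, 149.4], [393.6, 147.6], [384.7, 196.6]]
```

View pics/f_crop.png

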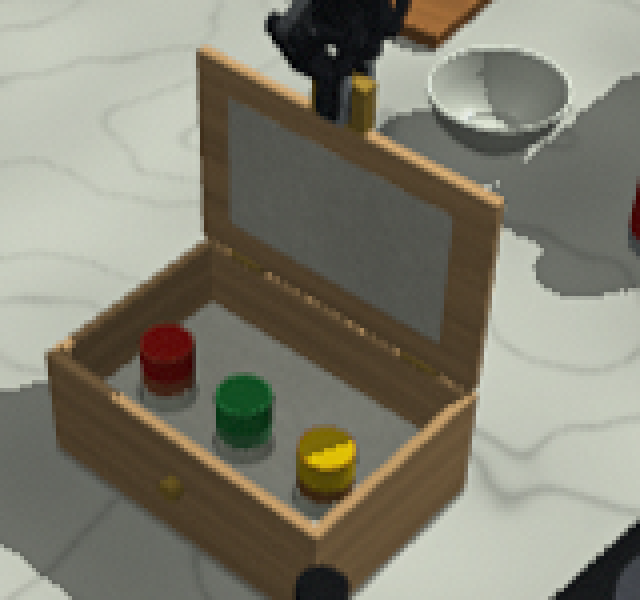

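The crop shows all three jars seated and the lid upright in the fingers. Its inner corners are at scene (314.5,112.5) and (389.5,151.5), against (313.3,112.1) and (389.1,151.1) predicted for exactly upright, so within about 1°. The gap of 13.5 mm means the pads lie flat on the tab with the tool vertical. I'll hold briefly to confirm nothing moves, then hand in.

Emit:
drive_tool:
  motion:
    - [[10,0,0,0,0],[10,0,0,0,0],[10,0,0,0,0],[10,0,0,0,0],[10,0,0,0,0],[10,0,0,0,0]]

```text
t: 13.7
tcp_pos: [0.5549, 0.0807, 0.2809]
tool_rot: [0.999, 0.036, 0.0, -0.0]
force: [-1.0, 0.4, 2.2]
finger_gap: 0.158
gripper_force: 30.6
```

```bash
python3 l.py; python3 -c "
from station import manip
print(manip.sign_off())"
```

```text
13.7 [0.55490675 0.08068951 0.2808708 ] [-1.01  0.36  2.16] [ 0.32   0.165 -0.319] gap mm 13.514710099643237 30.57084023952484 0.0011321293873037125 toolz [ 1.e-04  1.e-04 -1.e+00]
y to upright, units [-0.038  0.01  -0.   ]
the job is handed in; nothing more can be done
None
```

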